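# Try the stem of one check valve

## Task

Check that the square-footed pump valve moves freely: with closed fingertips press its stem lightly all the way down, keep it down for a second, then let it spring back up and move clear. Do not grasp, lift or shift the valve, and do not touch the hexagonal and round-footed valves or disturb anything else on the bench.

Things in the scene. Friction and masses are not known exactly. Their poses are not given: they have to be found in the camera images.
- valve_square: The valve to check: loose upright cream nylon valve, about 0.35 kg, with a SQUARE foot flange 72 x 72 mm with a small steel bolt head in each corner, 14 mm thick; above it a round neck 54 mm across, up to 65 mm. From the neck's middle rises a sprung stem with a grey round head 28 mm across, 6 mm thick, top at 85 mm. The valves differ only in the foot. Origin: centre of underside, z up.
- valve_hex: Leave alone: loose upright cream nylon valve, about 0.35 kg, with a HEXAGONAL foot flange, 74 mm across flats (85 mm across corners), 14 mm thick; above it a round neck 54 mm across, up to 65 mm. From the neck's middle rises a sprung stem with a grey round head 28 mm across, 6 mm thick, top at 85 mm. The valves differ only in the foot. Origin: centre of underside, z up.
- valve_round: Leave alone: loose upright cream nylon valve, about 0.35 kg, with a ROUND foot flange, 78 mm across, 14 mm thick; above it a round neck 54 mm across, up to 65 mm. From the neck's middle rises a sprung stem with a grey round head 28 mm across, 6 mm thick, top at 85 mm. The valves differ only in the foot. Origin: centre of underside, z up.
- stem_square_top (a point): Centre of the flat top of the stem head of the square-footed valve (85 mm above the bench at rest); goes down with the stem.
- stem_square (a joint): How far the stem of the square-footed valve is pressed down, in m: 0 = up at rest, 0.010 = at its stop, fully down (head top then 75 mm above the bench, head still 4 mm clear of the neck). A spring pushes it up: about 2 N to start it, about 5 N at full depth. It rises by itself when let go.
- stem_hex (a joint): The same for the hex-footed valve; to be left at 0.
- stem_round (a joint): The same for the round-footed valve; to be left at 0.
- collar: Bystander: loose black plastic ring collar lying flat, 92 mm outside, 72 mm inside, 36 mm high. Origin: centre of the underside.
- nut: Bystander: loose cream nylon ring nut, hexagonal, lying flat, 88 mm across flats, 18 mm high, hole about 56 mm. Origin: centre of the underside.
- reducer: Bystander: loose blue stepped pipe reducer standing upright, 68 mm across at the foot, 40 mm at the top, 70 mm high. Origin: centre of the underside.
- caliper: Bystander: loose steel caliper with a black sliding display, lying flat, 230 mm long along its y axis, 14 mm high, jaws towards its -x. Origin: underside of the beam, at half its length.
Things that resemble listed ones, but are neither listed nor needed, are in the scene too. What is shaped like the valve_square but black or red is not meant.

How it is judged:
By the outcome, as a careful person would: the job done as asked, in the order asked, and still so for the second after the job is handed in, with the robot touching nothing.
It also fails if it takes over 32 s, if anything falls off the work surface, if the arm or the gripper's body presses on something with over 40 N, if the wrist force passes 120 N, or if a joint passes its speed limit or range.

## Robot

A 6-joint arm with a two-finger parallel gripper is mounted at the origin on the work surface. World frame = base frame: x ahead of the robot, y to its left, z up, the work surface at z = 0. Lengths are in m, angles in rad, forces in N, time in s.
With the tool pointing down it reaches from about 0.35 to 0.775 m from the base axis. Payload 5.5 kg.
Tool frame: the origin (TCP) lies at the very end of the fingers, on their centre line; the grasp point (between the pads) lies 19 mm behind it; z points along the fingers, y is the line along which they close (so a half turn about z gives the same grasp; the last joint's range is limited). The gripper opens to 85 mm and grips with 20 to 120 N. Pads are 22 mm wide; open, the fingers measure 114 mm over their backs; the gripper's body (76 mm by 85 mm) begins 54 mm behind the grasp point. The pads swing forward as they close: fully open they stand 13 mm farther back than shut.
Start: joints at [1.127, 0.313, 0.046, 1.304, 0, 1.431], TCP at [0.172, 0.549, 0.231] pointing down, gripper open.
Joint ranges: [-2.76, 2.76], [-0.86, 1.69], [-1.03, 1.26], [-2.2, 2.34], [-1.47, 1.5], [-3.14, 3.14]. Speed limits (rad/s): [2.57, 2.57, 3.14, 3.14, 3.14, 3.14].

## Interface

Orientations are given as a unit quaternion [w, x, y, z].
In Python, from workcell import get_state, read_camera, calibration, hand_in gives the robot as it stands.
- The arm moves only by the tool drive_tool, never from a script. Its argument "deltas" is a list that holds one entry, the list of rows, each a list of 7 numbers: the closure in counts, from 0 (fully open) to 255 (shut), then the shift along the tool's x, y, z in m, then the turn, a rotation vector about the tool's x, y, z in degrees. A call has 1 to 12 rows; each row is the pose to reach, as a shift and turn from the pose commanded when the call began, along the tool's axes at that moment; what a row does not reach only later rows make up. A row lasts 1/8 s, in which the tool goes at most 62.5 mm and 10.7 degrees, less where a joint would pass 70% of its speed; a pose out of reach is approached as far as the arm can. A call with a gripper value outside its range is refused whole. The fingers move at their own pace and stop on an object; "newtons" is the grip in N (left out, the last holds). Time passes only in rows, so rows that repeat a pose let the fingers close. It gives the time, the measured TCP pose, the force, the opening and the grip force at its end, in the units of the state.
- get_state(): the state, without advancing time (a new reading comes with each control period).
- read_camera(name): name is "scene" or "side" or "wrist"; returns (picture, depth): 480x640x3 uint8, red, green, blue; 480x640 float32, m along the optical axis (not along the pixel's ray), 0 where there is no reading.
- calibration(name): a dict with "mtx" (3x3 intrinsics, pixels), "world_from_camera" (4x4, takes a point from camera to world coordinates). Camera axes: x right, y up, looking along -z (the intrinsics and any distortion apply to the point x, -y, -z); pixel columns grow to the right and rows downward; lengths in m; the calibration is good to about 2 mm. A picture is of the moment at which its call begins: read the wrist's pose just before it. calibration takes no time and is no camera call; for the wrist camera it gives the pose at the moment of the call.
- hand_in(): hands the job in; it is judged then, once.
The state is a dict: "clock": time; "joint_pos": joint angles; "qvel": joint speeds; "tau": joint torques, N m; "tcp_pos": TCP position; "orientation": TCP orientation; "wrist_force": force on the tool from outside, world axes, zero at the start; "ft_torque": the same for the moment, N m; "finger_gap": finger opening in m; "grip_force": force on a finger pad.
Only numpy, scipy, OpenCV 4.12 (cv2) and the standard library are available. Lean on these libraries where they do the work, as an engineer would, in place of code of your own. Each camera call takes 0.05 s, during which the arm holds its last target. There are 200 camera calls.

## Working session

There is one attempt and no reset: what is moved stays moved. The work goes in short steps, Python scripts to look and compute and a tool call to move; the robot and the scene stay as the last step left them, time stands still between calls to the robot, and variables do not carry over. Pictures are saved under pics/ and viewed, at most 10 in all, crops included, and the job is handed in when it is done.

Besides the shell and the picture viewer there is one more tool, called after "Emit:" as name([rows], argument=value, ...), one row to a line, values as JSON. drive_tool: Moves the arm, as the interface text tells. Its arguments: {"type":"object","properties":{"deltas":{"type":"array","items":{"type":"array","items":{"type":"array","items":{"type":"number"}}}},"newtons":{"type":"number"}},"required":["deltas"]}

```bash
mkdir -p pics; python3 - <<'E'
from workcell import *
import cv2,numpy as np
for n in("scene","side"):
    p,d=read_camera(n); c=calibration(n)
    cv2.imwrite(f"pics/{n}0.png",p[:,:,::-1]); np.savez(f"{n}0.npz",p=p,d=d,**{k:np.array(v) for k,v in c.items() if k in("mtx","world_from_camera")})
    print(c)
print(get_state())
E
```

```text
{'mtx': array([[597.47739472,   0.        , 327.42962884],
       [  0.        , 597.47739472, 240.88395315],
       [  0.        ,   0.        ,   1.        ]]), 'world_from_camera': array([[-0.78736426, -0.39114145,  0.47651432,  1.23668198],
       [ 0.6161478 , -0.47360369,  0.62933412,  0.8329871 ],
       [-0.02047972,  0.78911844,  0.61389956,  0.90997527],
       [ 0.        ,  0.        ,  0.        ,  1.        ]])}
{'mtx': array([[492.77927655,   0.        , 320.71021186],
       [  0.        , 492.77927655, 241.8290215 ],
       [  0.        ,   0.        ,   1.        ]]), 'world_from_camera': array([[ 0.9348019 ,  0.25041373, -0.25186973,  0.29830227],
       [-0.3550565 ,  0.64098596, -0.68049385, -0.71073   ],
       [-0.00896004,  0.72555494,  0.68810592,  0.8087004 ],
       [ 0.        ,  0.        ,  0.        ,  1.        ]])}
{'clock': 0.1, 'joint_pos': array([1.12737033e+00, 3.13923114e-01, 4.51019803e-02, 1.30361493e+00,
       3.44571359e-06, 1.43117714e+00]), 'qvel': array([ 0.00055847, -0.00148407,  0.00206265,  0.00271516,  0.001766  ,
        0.0008081 ]), 'tau': array([ 2.43791714e-03, -4.81726527e+01,  2.99243867e+01,  1.26942561e-02,
       -1.14095881e-04,  1.43750918e-05]), 'tcp_pos': array([0.17183484, 0.54824508, 0.23050314]), 'orientation': array([-2.37289283e-04,  1.51319839e-01,  9.88484514e-01, -7.84780824e-04]), 'wrist_force': array([-0.46975735,  0.20028281, -0.22421787]), 'ft_torque': array([ 0.03052991, -0.0284997 ,  0.00527327]), 'grip_force': 0.0, 'finger_gap': 0.08532489164922448}
```

View pics/scene0.png

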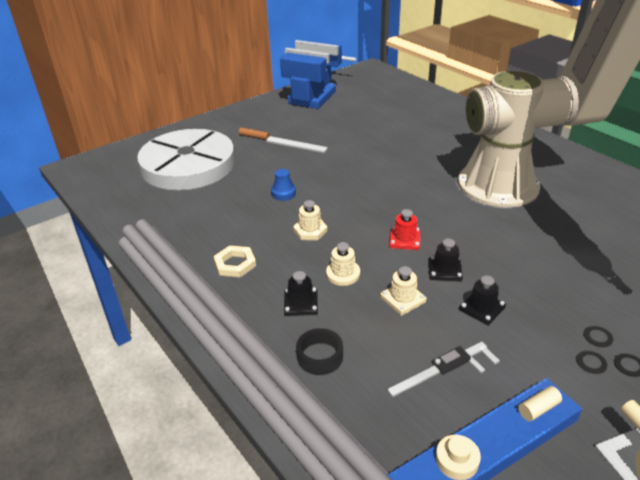

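View pics/side0.png

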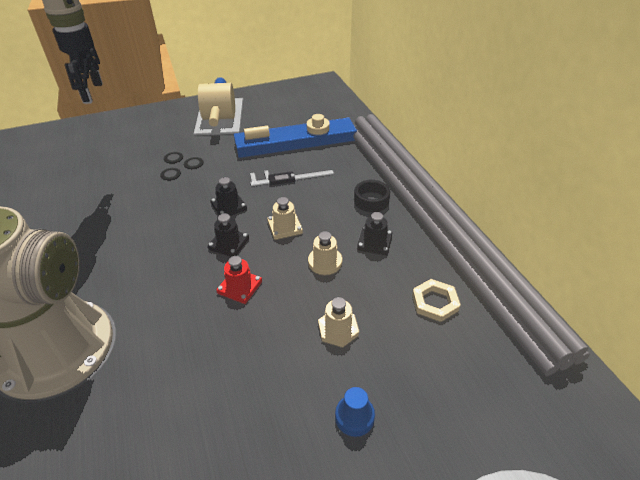

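Scene: the cream square-footed valve is at about (404,290) with its head at (405,271). In the side view its head is at (283,203). The hex-footed valve is at scene (310,220), the round-footed one at (343,264), and the lookalikes are black and red.

```bash
cat > h.py <<'E'
import numpy as np,cv2
def ray(px,K,T,z):
    v=T[:3,:3]@np.array([(px[0]-K[0,2])/K[0,0],-(px[1]-K[1,2])/K[1,1],-1]); o=T[:3,3]
    return o+v*(z-o[2])/v[2]
E
python3 - <<'E'
from h import *
S={"scene":{"sq":(405,271),"round":(343,247),"hex":(310,206),"red":(406,215),"blk":(448,244),"blk2":(487,283),"blk3":(299,279)},
"side":{"sq":(283,203),"round":(325,238),"hex":(339,304),"red":(235,261),"blk":(224,218),"blk2":(224,182),"blk3":(377,216)}}
for n in S:
    f=np.load(n+"0.npz"); hsv=cv2.cvtColor(f["p"],cv2.COLOR_RGB2HSV)
    for k,(u,v) in S[n].items():
        m=np.zeros((480,640),np.uint8); m[v-10:v+11,u-12:u+13]=1
        m&=((hsv[...,1]<60)&(hsv[...,2]>85)).astype(np.uint8)
        nn,l,st,ce=cv2.connectedComponentsWithStats(m)
        i=1+np.argmax(st[1:,4]) if nn>1 else 0
        print(n,k,st[i],ce[i].round(1),ray(ce[i],f["mtx"],f["world_from_camera"],.083).round(4))
c=np.load("scene0.npz")["p"][220:330,350:460]; d=np.load("side0.npz")["p"][180:260,230:340]
cv2.imwrite("pics/crop.png",np.hstack([cv2.resize(c,(400,400)),cv2.resize(d,(400,400))])[:,:,::-1])
E
```

```text
scene sq [393 261  25  21 439] [405.4 269.7] [0.5287 0.1684 0.083 ]
scene round [331 237  25  21 433] [343.2 245.7] [0.5785 0.0214 0.083 ]
scene hex [298 196  25  21 406] [310.2 204.2] [ 0.5372 -0.1568  0.083 ]
scene red [394 205  25  21 294] [406.4 210.8] [0.3763 0.0134 0.083 ]
scene blk [436 234  25  21 328] [448.8 240.4] [0.3838 0.1571 0.083 ]
scene blk2 [475 273  25  21 284] [488.3 278.7] [0.4167 0.2975 0.083 ]
scene blk3 [287 269  25  16 260] [298.6 274. ] [0.7118 0.036  0.083 ]
side sq [271 193  25  21 317] [282.8 199.4] [0.5324 0.1754 0.083 ]
side round [313 228  25  21 368] [325.1 235.4] [0.58   0.0224 0.083 ]
side hex [327 294  25  21 417] [339.1 302.3] [ 0.5373 -0.1614  0.083 ]
side red [228 251  20  18 187] [238.1 258.6] [0.3866 0.0221 0.083 ]
side blk [218 211  12  14 104] [223.5 217.4] [0.3875 0.1623 0.083 ]
side blk2 [212 172  25  21 336] [223.  178.7] [0.4188 0.3081 0.083 ]
side blk3 [371 206  19  21 167] [380.9 216.5] [0.7202 0.0351 0.083 ]
```

View pics/crop.png

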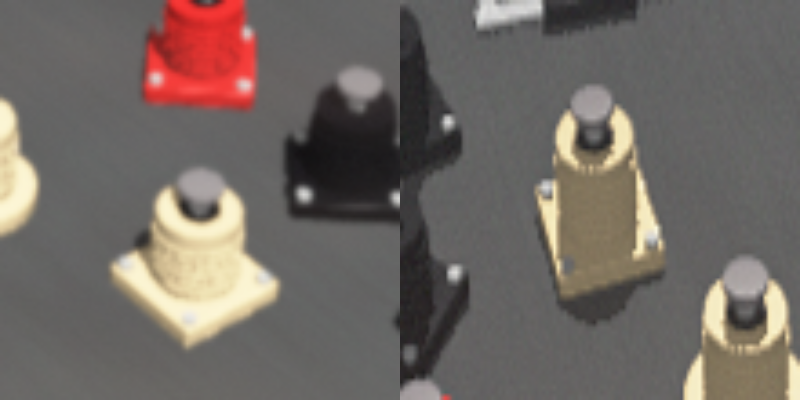

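The crops confirm it: a cream body on a square foot with bolts, and the head top at scene (405,270) and side (283,200). That puts it near x 0.530, y 0.172. I'll go above it with the fingers closing on the way.

Emit:
drive_tool([
  [[255,-0.05,-0.028,0,0,0,0],[255,-0.1,-0.056,0,0,0,0],[255,-0.15,-0.083,0,0,0,0],[255,-0.2,-0.111,0,0,0,0],[255,-0.25,-0.139,0,0,0,0],[255,-0.3,-0.167,0,0,0,0],[255,-0.35,-0.194,0,0,0,0],[255,-0.4,-0.222,0,0,0,0],[255,-0.435,-0.241,0,0,0,0],[255,-0.454,-0.252,0,0,0,0],[255,-0.454,-0.252,0,0,0,0],[255,-0.454,-0.252,0,0,0,0]],
], newtons=20)

```text
clock: 1.6
tcp_pos: [0.5289, 0.1733, 0.2312]
orientation: [-0.001, 0.151, 0.989, 0.0]
wrist_force: [0.6, -0.0, -0.5]
finger_gap: -0.0
grip_force: 0.0
```

```bash
python3 - <<'E'
from workcell import *
from h import *
c=calibration("wrist"); s=get_state(); p,d=read_camera("wrist")
cv2.imwrite("pics/w1.png",p[:,:,::-1]); np.savez("w1.npz",p=p,d=d,mtx=c["mtx"],world_from_camera=c["world_from_camera"])
print(s["clock"],s["tcp_pos"],s["orientation"],s["finger_gap"],s["wrist_force"])
K,T=c["mtx"],np.array(c["world_from_camera"]); print(c)
q=np.linalg.inv(T)@np.append(s["tcp_pos"],1); print("tcp px",K[0,2]-K[0,0]*q[0]/q[2],K[1,2]+K[1,1]*q[1]/q[2])
E
```

```text
1.6 [0.528875   0.17325654 0.23115504] [-5.55217111e-04  1.50816137e-01  9.88561670e-01  9.38062958e-05] -8.653763370193729e-06 [ 0.56447449 -0.04972916 -0.45791016]
{'mtx': array([[354.85454284,   0.        , 316.13145627],
       [  0.        , 354.85454284, 240.64996152],
       [  0.        ,   0.        ,   1.        ]]), 'world_from_camera': array([[ 0.29829333, -0.92097058, -0.25066769,  0.46577827],
       [ 0.95447368,  0.28810778,  0.07729095,  0.19226359],
       [ 0.00103663, -0.26231108,  0.96498281,  0.37453363],
       [ 0.        ,  0.        ,  0.        ,  1.        ]])}
tcp px 317.342041668649 299.87441612613145
```

View pics/w1.png

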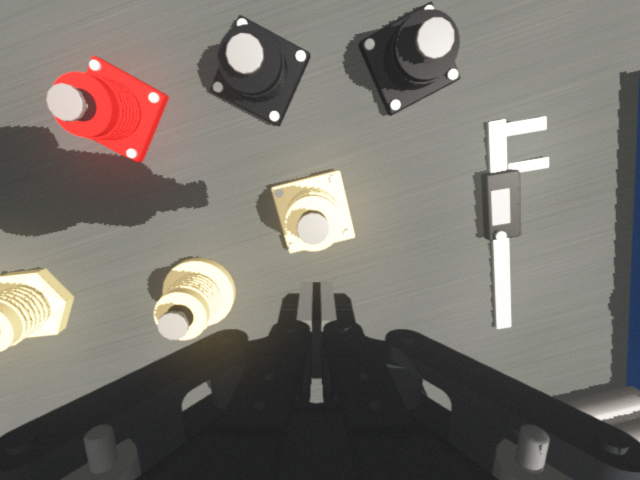

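The wrist view shows the square valve just ahead of the fingertips, head at (313,228), and the fingertips at (317,290).

```bash
python3 - <<'E'
from h import *
f=np.load("w1.npz"); K,T=f["mtx"],f["world_from_camera"]; hsv=cv2.cvtColor(f["p"],cv2.COLOR_RGB2HSV)
print(hsv[228,313],hsv[205,305],f["d"][228,313])
w=hsv[195:260,265:365]; g=(w[...,1]<40)&(w[...,2]>140)
n,l,st,ce=cv2.connectedComponentsWithStats(g.astype(np.uint8))
for i in range(1,n):
    if st[i,4]>60: c=ce[i]+[265,195]; print(st[i],c,ray(c,K,T,.085))
m=f["d"]>0
print(ray((313,228),K,T,.085), "scene",*[ray(p,np.load(n+"0.npz")["mtx"],np.load(n+"0.npz")["world_from_camera"],.085) for n,p in(("scene",(405,270.1)),("side",(282.8,200)))])
# foot corners (top, z=.014) from cream blob
g=((hsv[...,1]>40)&(hsv[...,0]<35)&(hsv[...,2]>120)).astype(np.uint8); g[:,:262]=0;g[:,365:]=0;g[265:]=0;g[:160]=0
c=max(cv2.findContours(g,0,2)[0],key=cv2.contourArea); b=cv2.minAreaRect(c); print(b, ray(b[0],K,T,.014), [ray(p,K,T,.014).round(3) for p in cv2.boxPoints(b)])
E
```

```text
[ 19  18 235] [ 30   9 255] 0.29772174
[  20    0   70   58 2670] [320.93857678 223.14419476] [0.5277392  0.17741608 0.085     ]
[   0    0  100   65 2067] [324.602806   240.63570392] [0.54311529 0.17591312 0.085     ]
[0.52972792 0.16984503 0.085     ] scene [0.53200584 0.1704071  0.085     ] [0.53097919 0.17068956 0.085     ]
((314.9811096191406, 211.93394470214844), (77.33399200439453, 74.72413635253906), 74.05460357666016) [0.52981679 0.17140013 0.014     ] [array([0.489, 0.135, 0.014]), array([0.492, 0.21 , 0.014]), array([0.572, 0.21 , 0.014]), array([0.571, 0.13 , 0.014])]
```

Emit:
drive_tool([
  [[255,-0.0028,-0.0023,0.03,0,0,0],[255,-0.0028,-0.0023,0.07,0,0,0],[255,-0.0028,-0.0023,0.105,0,0,0],[255,-0.0028,-0.0023,0.125,0,0,0],[255,-0.0028,-0.0023,0.135,0,0,0],[255,-0.0028,-0.0023,0.135,0,0,0],[255,-0.0028,-0.0023,0.135,0,0,0]],
])

```text
clock: 2.52
tcp_pos: [0.5325, 0.1699, 0.0975]
orientation: [0.001, 0.151, 0.989, 0.0]
wrist_force: [0.5, 0.1, 0.1]
finger_gap: -0.0001
grip_force: 0.0
```

```bash
python3 - <<'E'
from workcell import *
from h import *
ps=[]
for n,(u,v) in(("scene",(405,262)),("side",(283,195))):
    p,d=read_camera(n); ps.append(cv2.resize(p[v-40:v+40,u-40:u+40],(400,400)))
    c=calibration(n);T=np.array(c["world_from_camera"]);K=c["mtx"];q=np.linalg.inv(T)@np.append(get_state()["tcp_pos"],1)
    x=(K[0,2]-K[0,0]*q[0]/q[2]-u+40)*5,(K[1,2]+K[1,1]*q[1]/q[2]-v+40)*5; print(x)
cv2.imwrite("pics/c2.png",np.hstack(ps)[:,:,::-1]); print(get_state())
E
```

```text
(np.float64(199.64286073375035), np.float64(217.62302706712944))
(np.float64(201.33365907416731), np.float64(204.46234078534914))
{'clock': 2.625, 'joint_pos': array([ 1.64757874e-01,  3.56135016e-01, -2.32164346e-01,  9.80364455e-01,
        1.24518189e-04,  4.68344703e-01]), 'qvel': array([-0.00289488,  0.00206813, -0.0026183 , -0.00164206, -0.0012132 ,
        0.00153996]), 'tau': array([ 9.03853448e-02, -4.74835110e+01,  2.69767624e+01,  2.95996979e-03,
        3.75455042e-03,  4.76682435e-04]), 'tcp_pos': array([0.53261013, 0.16969056, 0.09746785]), 'orientation': array([9.93897113e-04, 1.51211016e-01, 9.88500930e-01, 3.91081369e-04]), 'wrist_force': array([-0.0628913 ,  0.17463631,  0.36529441]), 'ft_torque': array([ 0.00738079,  0.0212876 , -0.02479974]), 'grip_force': 0.0, 'finger_gap': -0.0002800788021294069}
```

View pics/c2.png

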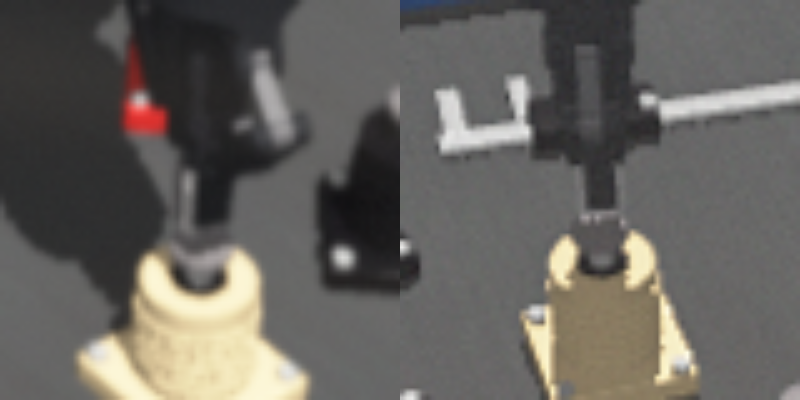

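The fingertips are centred over the head in both crops: scene tip at about (200,235), side tip at (600,210). I'll press gently to just short of the stop.

Emit:
drive_tool([
  [[255,0.001,0,0.005,0,0,0],[255,0.001,0,0.009,0,0,0],[255,0.001,0,0.011,0,0,0],[255,0.001,0,0.013,0,0,0],[255,0.001,0,0.015,0,0,0],[255,0.001,0,0.017,0,0,0],[255,0.001,0,0.019,0,0,0],[255,0.001,0,0.02,0,0,0],[255,0.001,0,0.02,0,0,0]],
])

```text
clock: 3.75
tcp_pos: [0.5307, 0.1696, 0.0763]
orientation: [-0.0, 0.151, 0.988, -0.0]
wrist_force: [-3.8, -1.5, 5.2]
finger_gap: -0.0001
grip_force: 2.2
```

```bash
python3 - <<'E'
from workcell import *
from h import *
ps=[];s=get_state();print(s["tcp_pos"],s["wrist_force"],s["ft_torque"],s["clock"])
for n,(u,v) in(("scene",(405,272)),("side",(283,205))):
    p,d=read_camera(n); z=np.load(n+"0.npz")["p"]
    a=[cv2.resize(i[v-40:v+40,u-40:u+40],(300,300)) for i in(z,p)]; ps.append(np.vstack(a))
    s=get_state();print(s["tcp_pos"],s["wrist_force"])
    # foot shift: phase correlation of the lower part
    A,B=[cv2.cvtColor(i,cv2.COLOR_RGB2GRAY)[v+10:v+42,u-32:u+32].astype(np.float32) for i in(z,p)]
    print(n,cv2.phaseCorrelate(A,B,cv2.createHanningWindow((64,32),5)))
cv2.imwrite("pics/c3.png",np.hstack(ps)[:,:,::-1])
E
```

```text
[0.53066148 0.16964479 0.07627325] [-3.80811453 -1.52504649  5.16617484] [-0.25182134  0.65025537 -0.00539107] 3.75
[0.53068049 0.16962734 0.07630384] [-2.86056268 -1.52125127  3.73468621]
scene ((0.1229271289206082, -0.031188338425650386), 0.9746524135116488)
[0.53068794 0.16961985 0.07631183] [-3.97149623 -2.28704923  4.13614588]
side ((-0.013670864787435733, 0.05314251476582754), 0.9721253835596144)
```

View pics/c3.png

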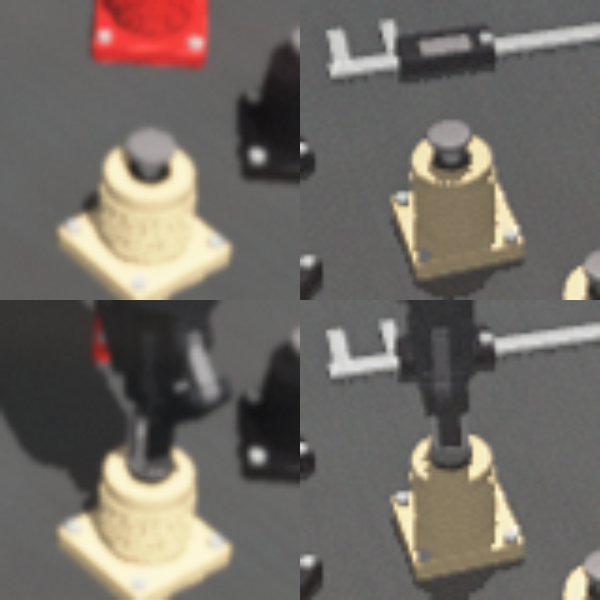

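Phase correlation gives a foot shift of about 0.1 px, so the valve hasn't moved. The stem is nearly down, with a small sideways preload. I'll ease that off and finish the press.

Emit:
drive_tool([
  [[255,0.0004,-0.0002,0.0004,0,0,0],[255,0.0007,-0.0004,0.0008,0,0,0],[255,0.0007,-0.0004,0.0012,0,0,0],[255,0.0007,-0.0004,0.0016,0,0,0],[255,0.0007,-0.0004,0.0018,0,0,0],[255,0.0007,-0.0004,0.0018,0,0,0]],
])

```text
clock: 4.6
tcp_pos: [0.5306, 0.1696, 0.075]
orientation: [0.001, 0.151, 0.988, 0.0]
wrist_force: [-2.3, -1.0, 7.1]
finger_gap: 0.0
grip_force: 3.6
```

Emit:
drive_tool([
  [[255,0.0004,-0.0002,0.0004,0,0,0],[255,0.0004,-0.0002,0.0008,0,0,0],[255,0.0004,-0.0002,0.0008,0,0,0],[255,0.0004,-0.0002,0.0008,0,0,0]],
])

```text
clock: 5.1
tcp_pos: [0.5306, 0.1696, 0.075]
orientation: [0.001, 0.151, 0.988, 0.0]
wrist_force: [-2.9, -0.9, 11.4]
finger_gap: -0.0001
grip_force: 5.5
```

It's at the stop: z stayed at 0.0750 while the force rose to 11 N. I'll hold 1.5 s, then raise straight up.

Emit:
drive_tool([
  [[255,0,0,0,0,0,0],[255,0,0,0,0,0,0],[255,0,0,0,0,0,0],[255,0,0,0,0,0,0],[255,0,0,0,0,0,0],[255,0,0,0,0,0,0],[255,0,0,0,0,0,0],[255,0,0,0,0,0,0],[255,0,0,0,0,0,0],[255,0,0,0,0,0,0],[255,0,0,0,0,0,0],[255,0,0,0,0,0,0]],
])

```text
clock: 6.6
tcp_pos: [0.5306, 0.1696, 0.075]
orientation: [0.001, 0.151, 0.988, 0.0]
wrist_force: [-2.6, -1.3, 11.6]
finger_gap: 0.0001
grip_force: 5.5
```

Emit:
drive_tool([
  [[255,0,0,-0.002,0,0,0],[255,0,0,-0.004,0,0,0],[255,0,0,-0.007,0,0,0],[255,0,0,-0.01,0,0,0],[255,0,0,-0.014,0,0,0],[255,0,0,-0.02,0,0,0],[255,0,0,-0.035,0,0,0],[255,0,0,-0.06,0,0,0],[255,0,0,-0.1,0,0,0],[255,0,0,-0.14,0,0,0],[255,0,0,-0.155,0,0,0],[255,0,0,-0.155,0,0,0]],
])

```text
clock: 8.1
tcp_pos: [0.5302, 0.1696, 0.2298]
orientation: [0.001, 0.151, 0.988, 0.0]
wrist_force: [0.5, 0.5, -0.5]
finger_gap: 0.0001
grip_force: 0.0
```

```bash
python3 - <<'E'
from workcell import *
from h import *
ps=[];s=get_state();print(s["tcp_pos"],s["wrist_force"],s["clock"])
for n,(u,v) in(("scene",(405,272)),("side",(283,205))):
    p,d=read_camera(n); z=np.load(n+"0.npz")["p"]
    a=[cv2.resize(i[v-40:v+40,u-40:u+40],(300,300)) for i in(z,p)]; ps.append(np.vstack(a))
    A,B=[cv2.cvtColor(i,cv2.COLOR_RGB2GRAY)[v+10:v+42,u-32:u+32].astype(np.float32) for i in(z,p)]
    print(n,cv2.phaseCorrelate(A,B,cv2.createHanningWindow((64,32),5)))
cv2.imwrite("pics/c4.png",np.hstack(ps)[:,:,::-1])
E
```

```text
[0.53019984 0.16958225 0.22976622] [ 0.49647939  0.46015982 -0.48930759] 8.1
scene ((0.09524497897198358, -0.03466140192709943), 1.0011537768878043)
side ((-0.08209082578800775, 0.0403035398694076), 0.961853058077395)
```

View pics/c4.png

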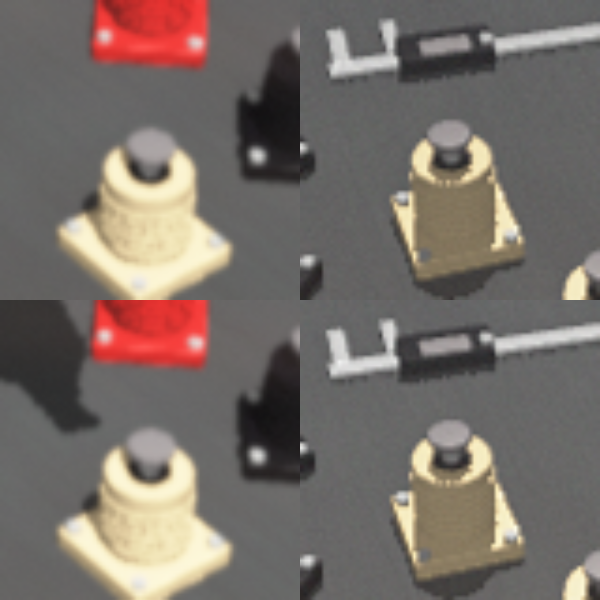

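The stem is back up, the valve hasn't moved and the arm is clear.

```bash
python3 -c "from workcell import *; print(hand_in())"
```

```text
the job is handed in; nothing more can be done
None
```

The square-footed valve moves freely: I pressed its stem down to the stop (peak about 12 N), held it for at least 1.5 s, and it sprang back up with the foot unmoved in both camera views; the arm is clear and the job is handed in.

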